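# Seat a taper plug and rock it free

## Robot

A 7-joint arm with a two-finger parallel gripper is mounted at the origin on a cart in front of the work surface, level with it; the furniture and walls round the work are solid. World frame = base frame: x ahead of the robot, y to its left, z up, the work surface at z = 0. Lengths are in m, angles in rad, forces in N, time in s.
With the tool pointing down it reaches from about 0.425 to 0.875 m from the base axis. Payload 4.7 kg.
Tool frame: the origin (TCP) lies at the very end of the fingers, on their centre line; the grasp point (between the pads) lies 19 mm behind it; z points along the fingers, y is the line along which they close (so a half turn about z gives the same grasp; the last joint's range is limited). The gripper opens to 87 mm and grips with 3 to 60 N. Pads are 19 mm wide; open, the fingers measure 117 mm over their backs; the gripper's body (75 mm by 190 mm) begins 51 mm behind the grasp point.
Start: joints at [1.116, 0.321, -0.07, 1.45, 0.023, 1.371, -0.057], TCP at [0.294, -0.58, 0.223] pointing down, gripper open.
Joint ranges: [-2.86, 2.86], [-0.3, 2.09], [-1.38, 1.24], [0.06, 2.45], [-1.56, 4.7], [0.09, 2.05], [-2.69, 2.69]. Speed limits (rad/s): [2.57, 2.57, 3.14, 3.14, 3.14, 3.14, 3.14].

## Interface

Orientations are given as a rotation vector (axis times angle).
In Python, from bench import ctrl, vision gives the robot as it stands.
- The arm moves only by the tool jog_arm, never from a script. Its argument "increments" is a list of rows, each an object of numbers: "tx", "ty", "tz": the shift along the tool's x, y, z in mm; "wx", "wy", "wz": the turn, a rotation vector about the tool's x, y, z in rad; "gripper": the opening, from 0 (shut) to 1 (fully open). In form: [{"tx": .., "ty": .., "tz": .., "wx": .., "wy": .., "wz": .., "gripper": ..}, ...]. A call has exactly 5 rows; each row is the pose to reach, as a shift and turn from the pose commanded when the call began, along the tool's axes at that moment; what a row does not reach only later rows make up. A row lasts 1/12 s, in which the tool goes at most 41.7 mm and 7.16 degrees, less where a joint would pass 70% of its speed; a pose out of reach is approached as far as the arm can. A call with a gripper value outside its range is refused whole. The fingers move at their own pace and stop on an object; "grip_force" is the grip in N (left out, the last holds). Time passes only in rows, so rows that repeat a pose let the fingers close, or fill a call up. It gives the time, the measured TCP pose, the force, the opening and the grip force at its end, in the units of the state.
- ctrl.get_state(): the state, without advancing time (a new reading comes with each control period).
- vision.get_image(name): name is "scene" or "top"; returns a dict with "color" (400x640x3 uint8, blue, green, red), "fx", "fy", "cx", "cy" (pixels), "extrinsics" (4x4, takes a point from world to camera coordinates). Camera axes: x right, y down, z forward; pixel columns grow to the right and rows downward; lengths in m; the calibration is good to about 2 mm. A picture is of the moment at which its call begins. There is no depth.
- ctrl.close_job(): hands the job in; it is judged then, once.
Trained networks look in the newest picture that a camera, given by its name, has taken for a name from the list of things; names that differ only in an ending like _2 or _b are one class to them, and where a whole thing is asked for, a point or a joint stands for the part that bears it (a point fixed in the world has none). Each returns a list of dicts, best first, with "conf" (0 to 1); they miss things now and then, are a little off and sometimes report something else, mostly with a low value. They report only what shows in the picture. A call takes as long as a camera call. They do not tell look-alikes from the thing itself.
- vision.spot_in(camera, thing): "bbox" ([left, top, right, bottom] in pixels, round what is visible of it).
The state is a dict: "time": time; "joint_positions": joint angles; "qd": joint speeds; "joint_torque": joint torques, N m; "position": TCP position; "tool_rot": TCP orientation; "ft_force": force on the tool from outside, world axes, zero at the start; "torque": the same for the moment, N m; "grip_width": opening from 0.0 (shut) to 1.0 (fully open); "grip_force": force on a finger pad.
Only numpy, scipy, OpenCV 4.12 (cv2) and the standard library are available. Lean on these libraries where they do the work, as an engineer would, in place of code of your own. Each camera call takes 0.05 s, during which the arm holds its last target. There are 200 camera calls.

## Task

Lift the steel taper plug and set it gently into the sprung brass seat that it fits (the narrower of the two), its grip tab in line with the stand's two ears, and press it home against the spring with about 13 N. Still pressing lightly, rock it about 30 degrees anticlockwise (seen from above) past the ears' line, then about 30 degrees clockwise past it, to prove that it turns free. Turn the tab back in line with the ears and let go, leaving the plug home and upright; never push harder than 20 N, in any direction, and leave the other things alone.

Things in the scene. Friction and masses are not known exactly. Their poses are not given: they have to be found in the camera images.
- plug: Loose, greased steel taper plug, 105 to 195 g, upright on its small end. Origin: centre of the small end's face; z up its axis. Cone 27.4 mm in diameter at z = 0, 48 mm at z = 22 mm (half angle 25 degrees), then a 48 mm disc to z = 28 mm, then an upright flat grip tab to z = 65 mm, 34 mm wide along x, 14 mm thick along y. A half turn about z makes no difference.
- plug_end (a point): Middle of the tab's edge on the +x side of the plug, 17 mm from the axis, at plug z = 46 mm; turns with the plug. The tab can be gripped from above across its thickness.
- stand: Fixed stand of the matching seat. Origin: centre of its underside, on the bench; z up, the seat's axis. Grey foot 130 (x) by 80 (y), 12 mm thick; dark knurled collar, 76 mm diameter, 30 mm high, its top 14 mm below the brass rim, with two small steel ears, 100 mm over both, along the stand's x. Tab in line: plug x parallel to stand x, either way round.
- wide_stand: The other fixed stand, alike but larger: foot 160 by 100 mm, collar 97 mm diameter, seat 84 mm outside with a 66 mm mouth, rim 80 mm high: too wide for the plug. Origin: centre of its underside, z up.
- parts_tin: A loose shallow round tin of small parts, 68 mm across, 32 mm high, origin at the centre of its underside; a bystander.
- multimeter: A loose multimeter, 140 x 70 x 45 mm, origin at the centre of its underside; a bystander.
- seat_axis (a point): Point on the seat's axis, 85 mm over the bench, the middle of the range of the rim. The collar was left clamped at any height, so the brass seat's rim is 70 to 100 mm over the bench (not measured: find it by feel or sight); it stays clamped. The unpressed home plug has its origin 20 mm below the rim, 50 to 80 mm over the bench. Same axes as the stand.
- seat_spring (a point): Point on the seat's axis at the foot, 12 mm up. The brass seat is 64 mm outside, 30 mm high, its conical bore 46 mm in diameter at the rim, 29 mm at 18 mm depth. It rides on a spring: starts to sink at about 2 N of downward push (plug's weight included), sinks 1 mm per further 4.5 N, strikes bottom at 5.5 mm, about 27 N.
There are look-alikes about, which are no part of the job. Leave any turquoise look-alike of the plug alone.

How it is judged:
On the way, in this order (a step that is already met when the one before it is completed fails the run):
1. the plug is in the matching seat, upright, its tab in line with the ears (within 10 degrees), and is pressed home with about 7 N or more (contact forces round the cone add up to twice that) (horizontal distance between plug and stand below 0.004 m and angle between plug's own z axis and vertical below 0.07 rad and angle between the x axis of plug and the x axis of stand, either way round below 0.175 rad and contact force between plug and stand above 12 N), for 0.2 s.
2. still pressed with about 3 N or more, it is turned at least 20 degrees anticlockwise of the ears' line (horizontal distance between plug and stand below 0.004 m and contact force between plug and stand above 5 N and ((y of plug_end in the frame of stand above 0.0058 m and x of plug_end in the frame of stand above 0 m) or (y of plug_end in the frame of stand below -0.0058 m and x of plug_end in the frame of stand below 0 m))), for 0.05 s.
3. still pressed with about 3 N or more, it is turned at least 20 degrees clockwise of the ears' line (horizontal distance between plug and stand below 0.004 m and contact force between plug and stand above 5 N and ((y of plug_end in the frame of stand below -0.0058 m and x of plug_end in the frame of stand above 0 m) or (y of plug_end in the frame of stand above 0.0058 m and x of plug_end in the frame of stand below 0 m))), for 0.05 s.
At the end, for the whole second after the job is handed in: The plug rests home and still in the matching seat, on its axis within 2.5 mm, upright within 3 degrees, its small end 46 to 84 mm above the bench, its tab within 11 degrees of the ears' line (horizontal distance between plug and stand below 0.0025 m and angle between plug's own z axis and vertical below 0.05 rad and angle between the x axis of plug and the x axis of stand, either way round below 0.2 rad and contact force between plug and stand above 0.3 N and linear speed of plug below 0.01 m/s and height (world z) of plug between 0.046 and 0.084 m); the robot touches nothing.
It fails at once if the plug is pushed or jammed too hard: the forces round its cone, which add up to about twice the push, pass 55 N (a push of 23 N or more) (contact force between plug and stand above 55 N).
It fails at once if the plug is put into the wide seat or knocked against its stand (contact force between plug and wide_stand above 1 N).
It fails at once if the tin or the multimeter is shifted by more than 20 mm (distance of any of parts_tin, multimeter from where it was at the start of the episode above 0.02 m).
It also fails if it takes over 72 s, if anything falls off the work surface, if the arm or the gripper's body presses on something with over 40 N, if the wrist force passes 120 N, or if a joint passes its speed limit or range.

## Working session

There is one attempt and no reset: what is moved stays moved. The work goes in short steps, Python scripts to look and compute and a tool call to move; the robot and the scene stay as the last step left them, time stands still between calls to the robot, and variables do not carry over. Pictures are saved under pics/ and viewed, at most 10 in all, crops included, and the job is handed in when it is done.

Besides the shell and the picture viewer there is one more tool, called after "Call:" as name(argument=value, ...), one argument or row to a line, values as JSON. jog_arm: Moves the arm, as the interface text tells. Its arguments: {"type":"object","properties":{"increments":{"type":"array"},"grip_force":{"type":"number"}},"required":["increments"]}

```bash
mkdir -p pics; ls
cat > h.py <<'E'
import numpy as np,cv2
from bench import ctrl,vision
def ray(im,u,v):
    E=np.array(im["extrinsics"]);R=E[:3,:3];t=E[:3,3]
    d=R.T@np.array([(u-im["cx"])/im["fx"],(v-im["cy"])/im["fy"],1]);return -R.T@t,d
def atz(im,u,v,z):
    c,d=ray(im,u,v);return c+d*(z-c[2])/d[2]
def proj(im,p):
    E=np.array(im["extrinsics"]);q=E[:3,:3]@np.array(p)+E[:3,3]
    return np.array([im["fx"]*q[0]/q[2]+im["cx"],im["fy"]*q[1]/q[2]+im["cy"]])
E
python3 - <<'E'
from h import *
for n in("scene","top"):
    im=vision.get_image(n);cv2.imwrite(f"pics/{n}0.png",im["color"]);print(n,im["fx"],ray(im,320,200))
    for t in("plug","stand","wide_stand","parts_tin","multimeter"):
        print(t,[(np.round(d["bbox"]).tolist(),round(d["conf"],2)) for d in vision.spot_in(n,t)])
s=ctrl.get_state();print(s)
E
```

```text
pics
scene 361.66575034581257 (array([0.0767507 , 0.65295065, 0.6175802 ]), array([ 0.4940838 , -0.68703566, -0.53302707]))
plug [([312.0, 208.0, 328.0, 236.0], 0.7), ([336.0, 220.0, 354.0, 242.0], 0.56)]
stand []
wide_stand [([340.0, 181.0, 395.0, 223.0], 0.59), ([268.0, 244.0, 323.0, 296.0], 0.59)]
parts_tin [([389.0, 170.0, 408.0, 188.0], 0.64)]
multimeter [([181.0, 246.0, 238.0, 273.0], 0.67)]
top 478.06456292909184 (array([ 0.40411706, -0.07607356,  1.31058907]), array([ 0.14693101,  0.0262967 , -0.98901706]))
plug [([303.0, 237.0, 322.0, 251.0], 0.82), ([299.0, 204.0, 320.0, 223.0], 0.7)]
stand [([220.0, 212.0, 263.0, 261.0], 0.81)]
wide_stand [([357.0, 201.0, 401.0, 262.0], 0.73)]
parts_tin [([439.0, 218.0, 467.0, 247.0], 0.8)]
multimeter [([192.0, 142.0, 230.0, 197.0], 0.67)]
{'time': 0.6, 'joint_positions': array([ 1.11608975,  0.3209583 , -0.07009992,  1.45047775,  0.02260037,
        1.37075481, -0.0569119 ]), 'qd': array([-0.00137196, -0.00021663, -0.00228242, -0.00195173,  0.00195319,
        0.00158656, -0.00062028]), 'joint_torque': array([-6.48259993e-04, -4.90797400e+01, -4.03240761e-01, -3.12610531e+01,
       -6.37680315e-02,  3.37215315e-02,  1.53474008e-05]), 'position': array([ 0.29368455, -0.57992392,  0.22262482]), 'tool_rot': array([3.05548901e+00, 7.29639714e-01, 6.12051622e-06]), 'ft_force': array([-0.39506496,  0.70431091, -0.78000988]), 'torque': array([-0.02055613, -0.03368631, -0.03930684]), 'grip_force': 0.0, 'grip_width': 1.0017659745695116}
```

Run:
```python
import cv2
t=cv2.imread("pics/top0.png");s=cv2.imread("pics/scene0.png")
cv2.imwrite("pics/a.png",cv2.resize(t[125:275,180:480],(800,400),interpolation=cv2.INTER_CUBIC))
cv2.imwrite("pics/b.png",cv2.resize(s[160:310,170:420],(800,480),interpolation=cv2.INTER_CUBIC))
```

```text
(no output)
```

View pics/a.png

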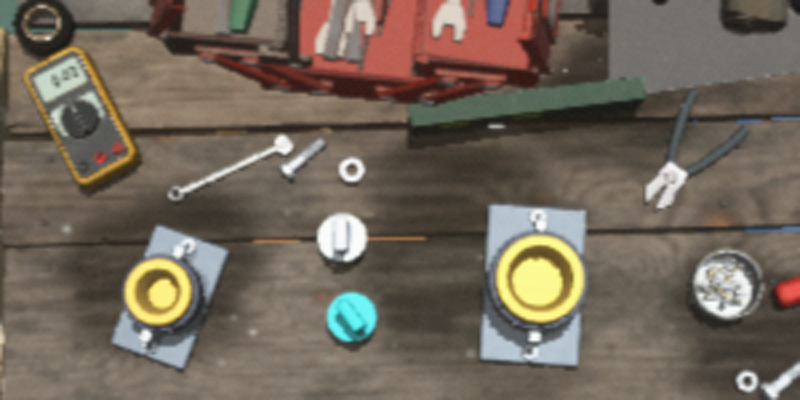

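View pics/b.png

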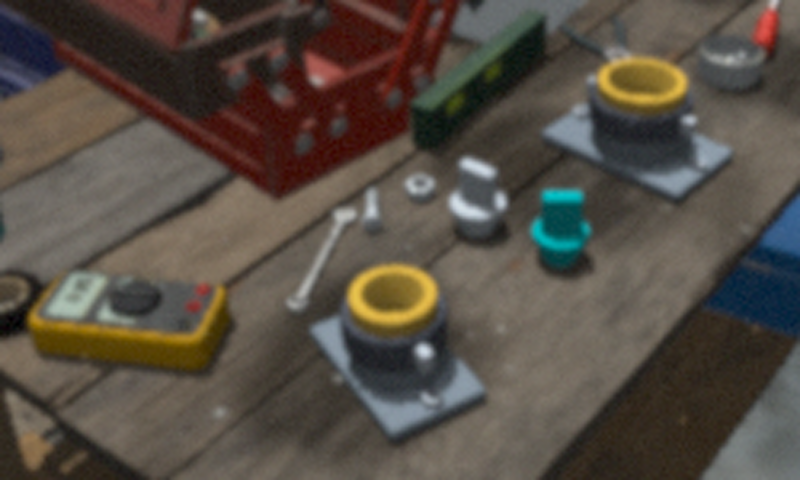

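The top view shows two plug candidates: the steel-grey plug at about (308,214) and its turquoise look-alike at (312,244). The grey one is the steel plug. The narrow seat is at about (239,234) and the wide one at (382,230), so the narrow one is the target. The crops confirm all of this. Next I'll fit the poses.

```bash
cat > fit.py <<'E'
from h import *
from scipy.optimize import minimize
def circ(x,y,z,r): a=np.linspace(0,2*np.pi,60);return np.c_[x+r*np.cos(a),y+r*np.sin(a),0*a+z]
def sil(im,parts,K=4):
    m=np.zeros((400*K,640*K),np.uint8)
    for P in parts:
        q=np.array([proj(im,p) for p in P]);h=cv2.convexHull(((q+.5)*K*16).astype(np.int32))
        cv2.fillConvexPoly(m,h,255,shift=4)
    return cv2.resize(m,(640,400),interpolation=cv2.INTER_AREA)/255.
def fit(ims,masks,model,x0,step,zi=None):
    f=lambda p:sum(np.abs(sil(i,model(p))-m).sum() for i,m in zip(ims,masks))
    sx=np.vstack([x0]+[np.array(x0)+np.eye(len(x0))[k]*step[k] for k in range(len(x0))])
    r=minimize(f,x0,method="Nelder-Mead",options=dict(initial_simplex=sx,xatol=1e-4,fatol=.05,maxiter=150));return r.x,r.fun,[m.sum() for m in masks]
def blob(m,u,v,r=40):
    n,l,st,c=cv2.connectedComponentsWithStats(m.astype(np.uint8))
    k=min(range(1,n),key=lambda k:np.hypot(*(c[k]-[u,v]))+ (1e3 if st[k,4]<60 else 0));mm=(l==k).astype(np.uint8)
    cs,_=cv2.findContours(mm,cv2.RETR_EXTERNAL,cv2.CHAIN_APPROX_NONE);o=np.zeros_like(mm);cv2.drawContours(o,cs,-1,1,-1);return o.astype(float)
def seat(p): x,y,h=p;return [np.vstack([circ(x,y,h,.032),circ(x,y,h-.014,.032)])]
def plug(p,z=0):
    x,y,a=p;c,s=np.cos(a),np.sin(a)
    t=[[x+c*i*.017-s*j*.007,y+s*i*.017+c*j*.007,z+k] for i in(-1,1) for j in(-1,1) for k in(.028,.065)]
    return [np.vstack([circ(x,y,z,.0137),circ(x,y,z+.022,.024)]),np.vstack([circ(x,y,z+.022,.024),circ(x,y,z+.028,.024)]),np.array(t)]
E
python3 - <<'E'
from fit import *
T=vision.get_image("top");S=vision.get_image("scene");ims=[T,S]
def hsv(im):return cv2.cvtColor(im["color"],cv2.COLOR_BGR2HSV).astype(int)
Y=[];G=[]
for im,(u,v),(a,b) in((T,(239,234),(308,214)),(S,(293,256),(319,221))):
    h=hsv(im);Y.append(blob((h[...,0]>18)&(h[...,0]<36)&(h[...,1]>120)&(h[...,2]>70),u,v))
    w=np.zeros((400,640),bool);w[b-20:b+20,a-16:a+16]=1
    c=im["color"].astype(int);G.append(blob(w&(c[...,0]>c[...,2]-8)&(h[...,2]>95),a,b))
print([ (m.sum(),cv2.boundingRect(m.astype(np.uint8))) for m in Y+G])
p=atz(T,239,234,.085);print("seat",fit(ims,Y,seat,[p[0],p[1],.085],[.005,.005,.01]))
q=atz(T,308,214.6,.03)
for a in(0,.7,1.57,-.7):print("plug",fit(ims,G,plug,[q[0],q[1],a],[.005,.005,.2]),fit(ims[:1],G[:1],plug,[q[0],q[1],a],[.005,.005,.2])[:2])
# foot: corners from crop
C=np.array([(156,226),(229,249),(184,368),(112,343)])/2.6667+[180,125]-.3
P=np.array([atz(T,u,v,.012) for u,v in C]);print("foot",P.round(4),P.mean(0))
for e in((186,247),(147,338)):print("ear",atz(T,e[0]/2.6667+180,e[1]/2.6667+125,.055))
o=np.hstack([cv2.resize(im["color"][r[1]:r[1]+70,r[0]:r[0]+100],(400,280)) for im,r in((T,(225,190)),(S,(260,200)))])
o2=np.hstack([cv2.resize((np.maximum(y,g)*255).astype(np.uint8)[r[1]:r[1]+70,r[0]:r[0]+100],(400,280)) for y,g,r in zip(Y,G,((225,190),(260,200)))])
cv2.imwrite("pics/c.png",np.vstack([o,cv2.cvtColor(o2,cv2.COLOR_GRAY2BGR)]))
E
```

```text
[(np.float64(486.0), (227, 222, 25, 25)), (np.float64(516.0), (278, 242, 29, 23)), (np.float64(269.0), (299, 205, 19, 18)), (np.float64(133.0), (310, 219, 19, 11))]
seat (array([0.50328887, 0.16904967, 0.07610655]), np.float64(66.10980392156863), [np.float64(486.0), np.float64(516.0)])
plug (array([ 0.55844327, -0.00789966, -0.09834893]), np.float64(232.83921568627449), [np.float64(269.0), np.float64(133.0)]) (array([ 0.55891606, -0.00780849,  0.09895049]), np.float64(19.517647058823528))
plug (array([ 0.55869612, -0.00795392,  0.64269082]), np.float64(231.59607843137255), [np.float64(269.0), np.float64(133.0)]) (array([ 0.55891606, -0.00780849,  0.61263476]), np.float64(19.517647058823528))
plug (array([ 0.5588938 , -0.00862734,  2.20715993]), np.float64(182.41960784313721), [np.float64(269.0), np.float64(133.0)]) (array([ 0.55891606, -0.00780849,  1.48263476]), np.float64(19.517647058823528))
plug (array([ 0.558532  , -0.00876085, -0.93158923]), np.float64(185.1607843137255), [np.float64(269.0), np.float64(133.0)]) (array([ 0.55891606, -0.00780849, -0.78736524]), np.float64(19.517647058823528))
foot [[0.576  0.1833 0.012 ]
 [0.5505 0.1082 0.012 ]
 [0.4305 0.154  0.012 ]
 [0.4573 0.2273 0.012 ]] [0.50358318 0.16819262 0.012     ]
ear [0.54782709 0.14397487 0.055     ]
ear [0.45884791 0.18206903 0.055     ]
```

View pics/c.png

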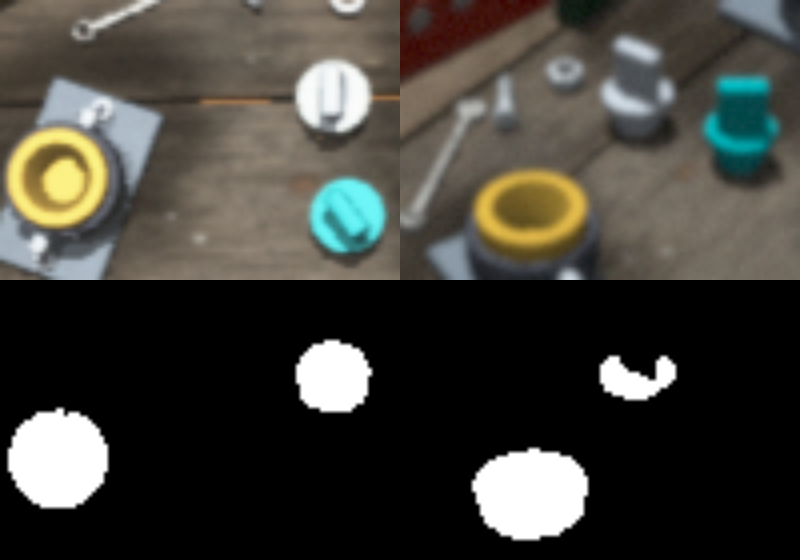

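The picture shows the seat mask is good (66 px of residual in ~1000), but the plug mask in the scene view lost its tab at crop (635,65). I'll re-segment the plug to get its yaw.

Run:
```python
from fit import *
T=vision.get_image("top");S=vision.get_image("scene")
c=cv2.GaussianBlur(S["color"],(3,3),0).astype(int)
for th in(-5,0):
    w=np.zeros((400,640),bool);w[203:242,302:334]=1
    m=w&(c[...,0]>c[...,2]+th)&(c.max(2)>75);G=blob(m,319,221)
    print(G.sum(),cv2.boundingRect(G.astype(np.uint8)))
    for a in(-.6,0,.6,1.2):print(fit([S],[G],plug,[.5588,-.008,a],[.005,.005,.2])[:2])
o=S["color"][200:245,290:345].copy();o2=o.copy()
cs,_=cv2.findContours(G[200:245,290:345].astype(np.uint8),0,1);cv2.drawContours(o2,cs,-1,(0,0,255))
# gradient in top: zoom with candidate tabs
t=T["color"][190:235,282:337]
def up(x,im,u0,v0,a):
    x=cv2.resize(x,None,fx=7,fy=7,interpolation=cv2.INTER_CUBIC)
    for P in plug([.5588,-.008,a])[2:]:
        q=np.array([(proj(im,p)-[u0,v0]+.5)*7 for p in P]).astype(int)
        k=[1,5,7,3];cv2.polylines(x,[q[k].reshape(-1,1,2)],True,(0,0,255),1)
    return x
cv2.imwrite("pics/d.png",np.hstack([up(t,T,282,190,0),up(o,S,290,200,0)]))
```

```text
313.0 (310, 208, 19, 24)
(array([ 0.56029838, -0.01411746, -0.07737243]), np.float64(34.31372549019608))
(array([ 0.56033561, -0.01410065,  0.05233722]), np.float64(36.13333333333333))
(array([ 0.56131283, -0.01517776,  0.64740628]), np.float64(41.69019607843138))
(array([ 0.56163594, -0.01594695,  1.26096134]), np.float64(53.13333333333333))
291.0 (310, 209, 19, 23)
(array([ 0.56042914, -0.01415078, -0.33452927]), np.float64(39.062745098039215))
(array([ 0.55944287, -0.0133299 , -0.38593848]), np.float64(39.25098039215686))
(array([ 0.56141339, -0.01525269,  0.61718582]), np.float64(45.82352941176471))
(array([ 0.56233478, -0.01550969,  1.49465123]), np.float64(56.19607843137255))
```

View pics/d.png

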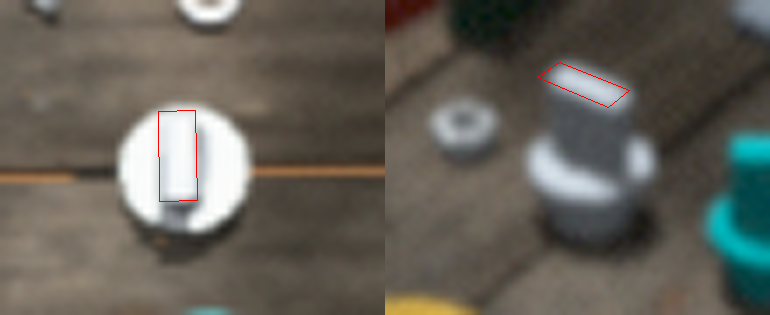

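The box at yaw 0 lies on the tab top at (178,155) in the left half and (590,85) in the right half. So the plug is at about (0.559, -0.009) with yaw near 0. Now I'll move towards it with tool x near 180°.

Call:
jog_arm(
  increments=[
    {"tx":20,"ty":-16,"tz":0,"wz":-0.12},
    {"tx":40,"ty":-31,"tz":0,"wz":-0.24},
    {"tx":60,"ty":-47,"tz":0,"wz":-0.36},
    {"tx":79,"ty":-62,"tz":0,"wz":-0.48},
    {"tx":99,"ty":-78,"tz":0,"wz":-0.6,"gripper":1},
  ],
)

```text
validation failed for argument at $.in...
```

```bash
cat > mv.py <<'E'
import sys,numpy as np
from bench import ctrl
from scipy.spatial.transform import Rotation as R
def goal(x,y,z,deg):
    s=ctrl.get_state();A=R.from_rotvec(s["tool_rot"]);a=np.radians(deg)
    B=R.from_matrix(np.c_[[np.cos(a),np.sin(a),0],[np.sin(a),-np.cos(a),0],[0,0,-1]])
    d=A.inv().apply(np.array([x,y,z])-s["position"])*1000;w=(A.inv()*B).as_rotvec()
    x=A.as_matrix()[:,0];print("t",round(s["time"],2),"pos",s["position"].round(4),"th",np.degrees(np.arctan2(x[1],x[0])).round(1),"q",s["joint_positions"].round(2),"F",s["ft_force"].round(2),"grip",round(s["grip_width"],3),round(s["grip_force"],1))
    print("d",d.round(1),"w",w.round(3))
if __name__=="__main__":goal(*map(float,sys.argv[1:5]))
E
python3 mv.py .559 -.009 .12 180
```

```text
t 0.8 pos [ 0.2937 -0.5799  0.2226] th 26.9 q [ 1.12  0.32 -0.07  1.45  0.02  1.37 -0.06] F [0.73 0.03 0.41] grip 0.995 0.0
d [ 494.7 -389.5  102.6] w [-0.     0.    -2.673]
```

Call:
jog_arm(
  increments=[
    {"tx":20,"ty":-16,"tz":0,"wx":0,"wy":0,"wz":-0.12,"gripper":1},
    {"tx":40,"ty":-31,"tz":0,"wx":0,"wy":0,"wz":-0.24,"gripper":1},
    {"tx":60,"ty":-47,"tz":0,"wx":0,"wy":0,"wz":-0.36,"gripper":1},
    {"tx":79,"ty":-62,"tz":0,"wx":0,"wy":0,"wz":-0.48,"gripper":1},
    {"tx":99,"ty":-78,"tz":0,"wx":0,"wy":0,"wz":-0.6,"gripper":1},
  ],
)

```text
time: 1.22
position: [0.347, -0.4646, 0.2226]
tool_rot: [2.699, 1.608, -0.0]
ft_force: [0.4, 0.2, 0.7]
grip_width: 1.002
grip_force: 0.0
```

```bash
python3 mv.py .559 -.009 .2226 180
```

```text
t 1.22 pos [ 0.347  -0.4646  0.2226] th 61.6 q [ 1.06  0.18 -0.2   1.63  0.04  1.34  0.36] F [0.37 0.24 0.74] grip 1.002 0.0
d [ 5.016e+02 -3.060e+01 -1.000e-01] w [-0.     0.    -2.067]
```

Call:
jog_arm(
  increments=[
    {"tx":25,"ty":-2,"tz":0,"wx":0,"wy":0,"wz":-0.103,"gripper":1},
    {"tx":50,"ty":-3,"tz":0,"wx":0,"wy":0,"wz":-0.207,"gripper":1},
    {"tx":75,"ty":-5,"tz":0,"wx":0,"wy":0,"wz":-0.31,"gripper":1},
    {"tx":100,"ty":-6,"tz":0,"wx":0,"wy":0,"wz":-0.413,"gripper":1},
    {"tx":125,"ty":-8,"tz":0,"wx":0,"wy":0,"wz":-0.517,"gripper":1},
  ],
)

```text
time: 1.63
position: [0.4004, -0.3511, 0.2228]
tool_rot: [2.199, 2.243, -0.0]
ft_force: [0.2, 0.4, -0.2]
grip_width: 0.999
grip_force: 0.0
```

Call:
jog_arm(
  increments=[
    {"tx":23,"ty":11,"tz":0,"wx":0,"wy":0,"wz":-0.103,"gripper":1},
    {"tx":45,"ty":22,"tz":0,"wx":0,"wy":0,"wz":-0.207,"gripper":1},
    {"tx":68,"ty":33,"tz":0,"wx":0,"wy":0,"wz":-0.31,"gripper":1},
    {"tx":90,"ty":44,"tz":0,"wx":0,"wy":0,"wz":-0.413,"gripper":1},
    {"tx":113,"ty":55,"tz":0,"wx":0,"wy":0,"wz":-0.517,"gripper":1},
  ],
)

```text
time: 2.05
position: [0.4535, -0.2374, 0.2228]
tool_rot: [1.552, 2.731, -0.001]
ft_force: [-0.2, -0.1, -0.4]
grip_width: 1.001
grip_force: 0.0
```

Call:
jog_arm(
  increments=[
    {"tx":14,"ty":21,"tz":0,"wx":0,"wy":0,"wz":-0.103,"gripper":1},
    {"tx":28,"ty":42,"tz":0,"wx":0,"wy":0,"wz":-0.207,"gripper":1},
    {"tx":42,"ty":62,"tz":0,"wx":0,"wy":0,"wz":-0.31,"gripper":1},
    {"tx":56,"ty":83,"tz":0,"wx":0,"wy":0,"wz":-0.413,"gripper":1},
    {"tx":70,"ty":104,"tz":0,"wx":0,"wy":0,"wz":-0.517,"gripper":1},
  ],
)

```text
time: 2.47
position: [0.5077, -0.1242, 0.2228]
tool_rot: [0.803, 3.037, -0.001]
ft_force: [-0.0, 0.2, -0.5]
grip_width: 1.0
grip_force: 0.0
```

```bash
python3 mv.py .559 -.009 .12 180
```

```text
t 2.47 pos [ 0.5077 -0.1242  0.2228] th 150.4 q [ 0.75  0.08 -0.58  1.75  0.05  1.33  1.21] F [-0.01  0.2  -0.47] grip 1.0 0.0
d [ 12.4 125.5 102.8] w [-0.     0.001 -0.517]
```

Call:
jog_arm(
  increments=[
    {"tx":3,"ty":25,"tz":10,"wx":0,"wy":0,"wz":-0.103,"gripper":1},
    {"tx":5,"ty":50,"tz":25,"wx":0,"wy":0,"wz":-0.207,"gripper":1},
    {"tx":8,"ty":75,"tz":45,"wx":0,"wy":0,"wz":-0.31,"gripper":1},
    {"tx":10,"ty":100,"tz":68,"wx":0,"wy":0,"wz":-0.413,"gripper":1},
    {"tx":12.5,"ty":125.5,"tz":90,"wx":0,"wy":0,"wz":-0.517,"gripper":1},
  ],
)

```text
time: 2.88
position: [0.5596, -0.0094, 0.1321]
tool_rot: [0.0, 3.14, -0.001]
ft_force: [-0.3, -0.7, 0.4]
grip_width: 1.0
grip_force: 0.0
```

```bash
python3 mv.py .559 -.009 .032 180
python3 - <<'E'
from h import *
o=[]
for n in("top","scene"):
    im=vision.get_image(n);u,v=proj(im,[.559,-.009,.06]).astype(int);o.append(cv2.resize(im["color"][v-35:v+35,u-45:u+45],(400,311),interpolation=cv2.INTER_CUBIC))
cv2.imwrite("pics/e.png",np.hstack(o))
E
```

```text
t 2.88 pos [ 0.5596 -0.0094  0.1321] th 180.0 q [ 0.59  0.26 -0.7   1.77  0.18  1.17  1.4 ] F [-0.35 -0.68  0.44] grip 1.0 0.0
d [  0.8   0.5 100.1] w [-0.001  0.001 -0.   ]
```

View pics/e.png

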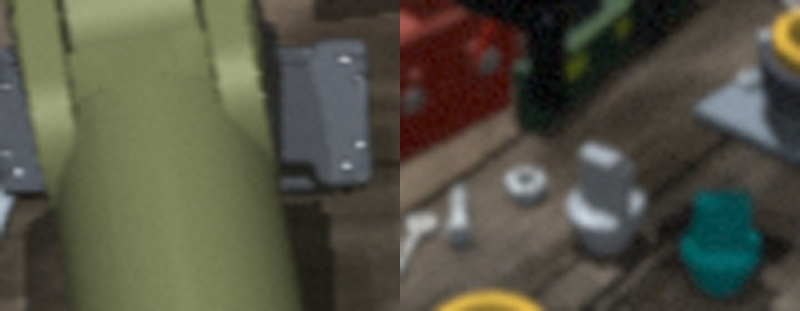

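The top view is blocked by the arm. In the scene view the steel plug at (605,200) is untouched and the gripper is above it. I'll descend and grip.

Call:
jog_arm(
  increments=[
    {"tx":0.8,"ty":0.5,"tz":22,"wx":0,"wy":0,"wz":0,"gripper":1},
    {"tx":0.8,"ty":0.5,"tz":44,"wx":0,"wy":0,"wz":0,"gripper":1},
    {"tx":0.8,"ty":0.5,"tz":66,"wx":0,"wy":0,"wz":0,"gripper":0.6},
    {"tx":0.8,"ty":0.5,"tz":86,"wx":0,"wy":0,"wz":0,"gripper":0.5},
    {"tx":0.8,"ty":0.5,"tz":100,"wx":0,"wy":0,"wz":0,"gripper":0.5},
  ],
)

```text
time: 3.4
position: [0.5575, -0.0109, 0.0313]
tool_rot: [-0.011, -3.14, 0.001]
ft_force: [-0.6, 0.7, 0.0]
grip_width: 0.851
grip_force: 0.0
```

Call:
jog_arm(
  increments=[
    {"tx":0,"ty":0,"tz":0,"wx":0,"wy":0,"wz":0,"gripper":0.4},
    {"tx":0,"ty":0,"tz":0,"wx":0,"wy":0,"wz":0,"gripper":0.3},
    {"tx":0,"ty":0,"tz":0,"wx":0,"wy":0,"wz":0,"gripper":0.25},
    {"tx":0,"ty":0,"tz":0,"wx":0,"wy":0,"wz":0,"gripper":0.2},
    {"tx":0,"ty":0,"tz":0,"wx":0,"wy":0,"wz":0,"gripper":0.0},
  ],
  grip_force=15,
)

```text
time: 3.82
position: [0.5592, -0.0099, 0.0339]
tool_rot: [0.008, 3.139, -0.001]
ft_force: [0.1, -0.5, 0.1]
grip_width: 0.478
grip_force: 0.0
```

Call:
jog_arm(
  increments=[
    {"tx":0,"ty":0,"tz":0,"wx":0,"wy":0,"wz":0,"gripper":0},
    {"tx":0,"ty":0,"tz":0,"wx":0,"wy":0,"wz":0,"gripper":0},
    {"tx":0,"ty":0,"tz":0,"wx":0,"wy":0,"wz":0,"gripper":0},
    {"tx":0,"ty":0,"tz":0,"wx":0,"wy":0,"wz":0,"gripper":0},
    {"tx":0,"ty":0,"tz":0,"wx":0,"wy":0,"wz":0,"gripper":0.0},
  ],
  grip_force=30,
)

```text
time: 4.23
position: [0.5582, -0.0097, 0.0326]
tool_rot: [0.008, 3.141, -0.0]
ft_force: [0.8, 0.9, 1.6]
grip_width: 0.161
grip_force: 30.0
```

```bash
python3 mv.py .559 -.009 .18 180
```

```text
t 4.23 pos [ 0.5582 -0.0097  0.0326] th 179.7 q [ 0.54  0.38 -0.67  1.86  0.28  0.99  1.32] F [0.85 0.94 1.56] grip 0.161 30.0
d [  -0.8    0.7 -147.4] w [-0.     0.    -0.005]
```

Call:
jog_arm(
  increments=[
    {"tx":0,"ty":0,"tz":-10,"wx":0,"wy":0,"wz":0,"gripper":0},
    {"tx":0,"ty":0,"tz":-35,"wx":0,"wy":0,"wz":0,"gripper":0},
    {"tx":0,"ty":0,"tz":-65,"wx":0,"wy":0,"wz":0,"gripper":0},
    {"tx":0,"ty":0,"tz":-95,"wx":0,"wy":0,"wz":0,"gripper":0},
    {"tx":0,"ty":0,"tz":-115,"wx":0,"wy":0,"wz":0,"gripper":0.0},
  ],
)

```text
time: 4.65
position: [0.559, -0.0093, 0.1507]
tool_rot: [0.007, 3.139, -0.0]
ft_force: [1.5, -0.2, -2.2]
grip_width: 0.159
grip_force: 30.0
```

Call:
jog_arm(
  increments=[
    {"tx":4,"ty":14,"tz":-8,"wx":0,"wy":0,"wz":0.03,"gripper":0},
    {"tx":9,"ty":32,"tz":-8,"wx":0,"wy":0,"wz":0.07,"gripper":0},
    {"tx":15,"ty":52,"tz":-8,"wx":0,"wy":0,"wz":0.11,"gripper":0},
    {"tx":21,"ty":72,"tz":-8,"wx":0,"wy":0,"wz":0.15,"gripper":0},
    {"tx":27,"ty":92,"tz":-8,"wx":0,"wy":0,"wz":0.19,"gripper":0},
  ],
)

```text
time: 5.07
position: [0.531, 0.0832, 0.1559]
tool_rot: [-0.309, -3.126, 0.0]
ft_force: [0.5, -1.0, -2.0]
grip_width: 0.157
grip_force: 30.0
```

```bash
python3 mv.py .5034 .1687 .145 159.5
```

```text
t 5.07 pos [0.531  0.0832 0.1559] th 168.7 q [ 0.48  0.19 -0.75  1.8   0.14  1.21  1.06] F [ 0.5  -1.03 -2.01] grip 0.157 30.0
d [43.8 78.4 10.9] w [-0.    -0.     0.161]
```

Call:
jog_arm(
  increments=[
    {"tx":11,"ty":20,"tz":1,"wx":0,"wy":0,"wz":0.04,"gripper":0},
    {"tx":22,"ty":40,"tz":3,"wx":0,"wy":0,"wz":0.08,"gripper":0},
    {"tx":32,"ty":58,"tz":5,"wx":0,"wy":0,"wz":0.12,"gripper":0},
    {"tx":40,"ty":71,"tz":7,"wx":0,"wy":0,"wz":0.15,"gripper":0},
    {"tx":44,"ty":78.5,"tz":8,"wx":0,"wy":0,"wz":0.161,"gripper":0},
  ],
)

```text
time: 5.48
position: [0.5021, 0.1706, 0.1477]
tool_rot: [-0.552, -3.092, -0.001]
ft_force: [-0.4, 0.4, -1.5]
grip_width: 0.157
grip_force: 30.0
```

Call:
jog_arm(
  increments=[
    {"tx":0,"ty":0,"tz":0,"wx":0,"wy":0,"wz":0,"gripper":0},
    {"tx":0,"ty":0,"tz":0,"wx":0,"wy":0,"wz":0,"gripper":0},
    {"tx":0,"ty":0,"tz":0,"wx":0,"wy":0,"wz":0,"gripper":0},
    {"tx":0,"ty":0,"tz":0,"wx":0,"wy":0,"wz":0,"gripper":0},
    {"tx":0,"ty":0,"tz":0,"wx":0,"wy":0,"wz":0,"gripper":0},
  ],
)

```text
time: 5.9
position: [0.5041, 0.1669, 0.1476]
tool_rot: [0.558, 3.091, -0.001]
ft_force: [0.8, 0.5, -1.6]
grip_width: 0.158
grip_force: 30.0
```

```bash
python3 mv.py .5034 .1687 .145 159.5
python3 - <<'E'
from fit import *
s=ctrl.get_state();x,y,z=s["position"]
S=vision.get_image("scene");u,v=proj(S,[.5034,.1687,.1]).astype(int);u0,v0=u-40,v-45
o=cv2.resize(S["color"][v0:v0+75,u0:u0+80],None,fx=7.5,fy=7.5,interpolation=cv2.INTER_CUBIC)
for P,c in [(circ(x,y,z-.0326+.022,.024),(0,0,255)),(circ(x,y,z-.0326,.0137),(0,0,255)),(circ(.5033,.169,.076,.032),(0,255,0)),(circ(.5033,.169,.076,.023),(0,255,0))]:
    q=np.array([(proj(S,p)-[u0,v0]+.5)*7.5 for p in P]).astype(int);cv2.polylines(o,[q.reshape(-1,1,2)],True,c,1)
cv2.imwrite("pics/f.png",o)
E
```

```text
t 5.9 pos [0.5041 0.1669 0.1476] th 159.5 q [ 0.35  0.19 -0.79  1.82  0.15  1.19  0.73] F [ 0.81  0.49 -1.59] grip 0.158 30.0
d [1.3 1.5 2.6] w [-0.  0.  0.]
```

View pics/f.png

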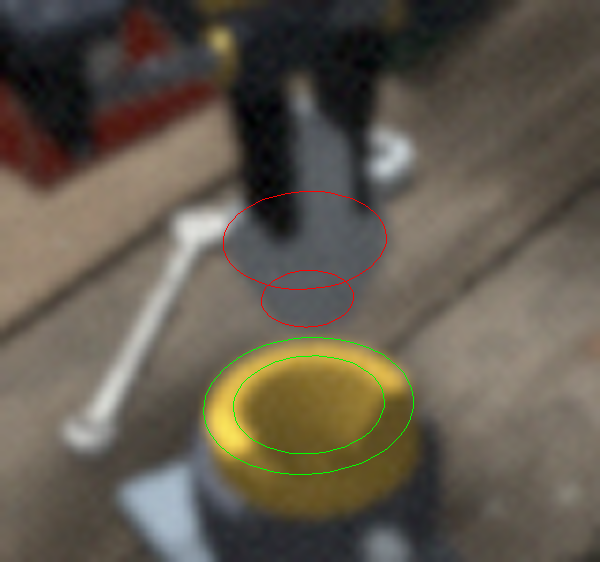

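In the picture the plug disc (218–380, 240) hangs over the brass rim (205–418, ~408), about 1 mm to the left of the model. I'll correct that and descend to just above contact.

Call:
jog_arm(
  increments=[
    {"tx":1.8,"ty":0.7,"tz":12,"wx":0,"wy":0,"wz":0,"gripper":0},
    {"tx":1.8,"ty":0.7,"tz":27,"wx":0,"wy":0,"wz":0,"gripper":0},
    {"tx":1.8,"ty":0.7,"tz":39,"wx":0,"wy":0,"wz":0,"gripper":0},
    {"tx":1.8,"ty":0.7,"tz":46,"wx":0,"wy":0,"wz":0,"gripper":0},
    {"tx":1.8,"ty":0.7,"tz":49,"wx":0,"wy":0,"wz":0,"gripper":0},
  ],
)

```text
time: 6.37
position: [0.5011, 0.1687, 0.0966]
tool_rot: [-0.555, -3.089, 0.002]
ft_force: [-0.0, -0.5, -1.7]
grip_width: 0.162
grip_force: 30.0
```

Call:
jog_arm(
  increments=[
    {"tx":0,"ty":0,"tz":0,"wx":0,"wy":0,"wz":0,"gripper":0},
    {"tx":0,"ty":0,"tz":0,"wx":0,"wy":0,"wz":0,"gripper":0},
    {"tx":0,"ty":0,"tz":0.5,"wx":0,"wy":0,"wz":0,"gripper":0},
    {"tx":0,"ty":0,"tz":1,"wx":0,"wy":0,"wz":0,"gripper":0},
    {"tx":0,"ty":0,"tz":1,"wx":0,"wy":0,"wz":0,"gripper":0},
  ],
)

```text
time: 6.78
position: [0.5026, 0.1693, 0.0979]
tool_rot: [0.556, 3.091, 0.0]
ft_force: [-0.3, -0.1, -1.2]
grip_width: 0.156
grip_force: 30.0
```

```bash
python3 mv.py .5027 .1682 .0886 159.5
```

```text
t 6.78 pos [0.5026 0.1693 0.0979] th 159.6 q [ 0.33  0.25 -0.78  1.88  0.2   1.1   0.69] F [-0.33 -0.1  -1.18] grip 0.156 30.0
d [-0.5 -1.   9.3] w [0.    0.001 0.002]
```

Call:
jog_arm(
  increments=[
    {"tx":0,"ty":0,"tz":0.7,"wx":0,"wy":0,"wz":0,"gripper":0},
    {"tx":0,"ty":0,"tz":1.4,"wx":0,"wy":0,"wz":0,"gripper":0},
    {"tx":0,"ty":0,"tz":2,"wx":0,"wy":0,"wz":0,"gripper":0},
    {"tx":0,"ty":0,"tz":2,"wx":0,"wy":0,"wz":0,"gripper":0},
    {"tx":0,"ty":0,"tz":2,"wx":0,"wy":0,"wz":0,"gripper":0},
  ],
)

```text
time: 7.2
position: [0.5022, 0.1692, 0.0955]
tool_rot: [-0.556, -3.092, 0.0]
ft_force: [-0.6, 0.5, -1.1]
grip_width: 0.159
grip_force: 30.0
```

Call:
jog_arm(
  increments=[
    {"tx":0,"ty":0,"tz":0.7,"wx":0,"wy":0,"wz":0,"gripper":0},
    {"tx":0,"ty":0,"tz":1.4,"wx":0,"wy":0,"wz":0,"gripper":0},
    {"tx":0,"ty":0,"tz":2,"wx":0,"wy":0,"wz":0,"gripper":0},
    {"tx":0,"ty":0,"tz":2,"wx":0,"wy":0,"wz":0,"gripper":0},
    {"tx":0,"ty":0,"tz":2,"wx":0,"wy":0,"wz":0,"gripper":0},
  ],
)

```text
time: 7.62
position: [0.5022, 0.1692, 0.0934]
tool_rot: [-0.556, -3.092, 0.0]
ft_force: [-0.0, 0.0, -0.9]
grip_width: 0.156
grip_force: 30.0
```

Call:
jog_arm(
  increments=[
    {"tx":0,"ty":0,"tz":0.5,"wx":0,"wy":0,"wz":0,"gripper":0},
    {"tx":0,"ty":0,"tz":1,"wx":0,"wy":0,"wz":0,"gripper":0},
    {"tx":0,"ty":0,"tz":1.5,"wx":0,"wy":0,"wz":0,"gripper":0},
    {"tx":0,"ty":0,"tz":1.5,"wx":0,"wy":0,"wz":0,"gripper":0},
    {"tx":0,"ty":0,"tz":1.5,"wx":0,"wy":0,"wz":0,"gripper":0},
  ],
)

```text
time: 8.03
position: [0.5022, 0.1692, 0.092]
tool_rot: [-0.556, -3.092, 0.0]
ft_force: [-0.3, -0.2, -1.5]
grip_width: 0.157
grip_force: 30.0
```

Call:
jog_arm(
  increments=[
    {"tx":0,"ty":0,"tz":0.5,"wx":0,"wy":0,"wz":0,"gripper":0},
    {"tx":0,"ty":0,"tz":1,"wx":0,"wy":0,"wz":0,"gripper":0},
    {"tx":0,"ty":0,"tz":1.5,"wx":0,"wy":0,"wz":0,"gripper":0},
    {"tx":0,"ty":0,"tz":1.5,"wx":0,"wy":0,"wz":0,"gripper":0},
    {"tx":0,"ty":0,"tz":1.5,"wx":0,"wy":0,"wz":0,"gripper":0},
  ],
)

```text
time: 8.45
position: [0.5025, 0.169, 0.0906]
tool_rot: [0.556, 3.092, -0.0]
ft_force: [0.8, -0.3, -1.7]
grip_width: 0.154
grip_force: 30.0
```

Call:
jog_arm(
  increments=[
    {"tx":0,"ty":0,"tz":0.5,"wx":0,"wy":0,"wz":0,"gripper":0},
    {"tx":0,"ty":0,"tz":1,"wx":0,"wy":0,"wz":0,"gripper":0},
    {"tx":0,"ty":0,"tz":1.5,"wx":0,"wy":0,"wz":0,"gripper":0},
    {"tx":0,"ty":0,"tz":1.5,"wx":0,"wy":0,"wz":0,"gripper":0},
    {"tx":0,"ty":0,"tz":1.5,"wx":0,"wy":0,"wz":0,"gripper":0},
  ],
)

```text
time: 8.87
position: [0.5029, 0.1688, 0.0893]
tool_rot: [0.556, 3.091, -0.0]
ft_force: [2.2, -1.7, 0.7]
grip_width: 0.158
grip_force: 30.0
```

Call:
jog_arm(
  increments=[
    {"tx":0,"ty":0,"tz":0.5,"wx":0,"wy":0,"wz":0,"gripper":0},
    {"tx":0,"ty":0,"tz":1,"wx":0,"wy":0,"wz":0,"gripper":0},
    {"tx":0,"ty":0,"tz":1,"wx":0,"wy":0,"wz":0,"gripper":0},
    {"tx":0,"ty":0,"tz":1,"wx":0,"wy":0,"wz":0,"gripper":0},
    {"tx":0,"ty":0,"tz":1,"wx":0,"wy":0,"wz":0,"gripper":0},
  ],
)

```text
time: 9.28
position: [0.503, 0.1687, 0.0883]
tool_rot: [0.556, 3.091, -0.001]
ft_force: [1.9, -3.5, 2.4]
grip_width: 0.161
grip_force: 30.0
```

Contact. The side force points to (+x, -y), so I'll shift the plug that way.

Call:
jog_arm(
  increments=[
    {"tx":-0.4,"ty":-0.3,"tz":0,"wx":0,"wy":0,"wz":0,"gripper":0},
    {"tx":-0.8,"ty":-0.6,"tz":0,"wx":0,"wy":0,"wz":0,"gripper":0},
    {"tx":-0.8,"ty":-0.6,"tz":0,"wx":0,"wy":0,"wz":0,"gripper":0},
    {"tx":-0.8,"ty":-0.6,"tz":0.3,"wx":0,"wy":0,"wz":0,"gripper":0},
    {"tx":-0.8,"ty":-0.6,"tz":0.5,"wx":0,"wy":0,"wz":0,"gripper":0},
  ],
)

```text
time: 9.7
position: [0.5031, 0.1683, 0.0877]
tool_rot: [0.556, 3.091, -0.0]
ft_force: [4.0, -2.7, 2.8]
grip_width: 0.163
grip_force: 30.0
```

Call:
jog_arm(
  increments=[
    {"tx":0,"ty":0,"tz":0.3,"wx":0,"wy":0,"wz":0,"gripper":0},
    {"tx":0,"ty":0,"tz":0.5,"wx":0,"wy":0,"wz":0,"gripper":0},
    {"tx":0,"ty":0,"tz":0.5,"wx":0,"wy":0,"wz":0,"gripper":0},
    {"tx":0,"ty":0,"tz":0.5,"wx":0,"wy":0,"wz":0,"gripper":0},
    {"tx":0,"ty":0,"tz":0.5,"wx":0,"wy":0,"wz":0,"gripper":0},
  ],
)

```text
time: 10.12
position: [0.5032, 0.1682, 0.0872]
tool_rot: [0.556, 3.091, -0.0]
ft_force: [3.4, -2.1, 1.9]
grip_width: 0.16
grip_force: 30.0
```

Call:
jog_arm(
  increments=[
    {"tx":-0.5,"ty":-0.1,"tz":0,"wx":0,"wy":0,"wz":0,"gripper":0},
    {"tx":-1,"ty":-0.2,"tz":0,"wx":0,"wy":0,"wz":0,"gripper":0},
    {"tx":-1.5,"ty":-0.3,"tz":0,"wx":0,"wy":0,"wz":0,"gripper":0},
    {"tx":-1.5,"ty":-0.3,"tz":0,"wx":0,"wy":0,"wz":0,"gripper":0},
    {"tx":-1.5,"ty":-0.3,"tz":0,"wx":0,"wy":0,"wz":0,"gripper":0},
  ],
)

```text
time: 10.53
position: [0.5036, 0.1679, 0.0867]
tool_rot: [-0.555, -3.091, -0.0]
ft_force: [2.7, -1.4, 1.5]
grip_width: 0.156
grip_force: 30.0
```

Call:
jog_arm(
  increments=[
    {"tx":0,"ty":0,"tz":0.3,"wx":0,"wy":0,"wz":0,"gripper":0},
    {"tx":0,"ty":0,"tz":0.5,"wx":0,"wy":0,"wz":0,"gripper":0},
    {"tx":0,"ty":0,"tz":0.7,"wx":0,"wy":0,"wz":0,"gripper":0},
    {"tx":0,"ty":0,"tz":0.7,"wx":0,"wy":0,"wz":0,"gripper":0},
    {"tx":0,"ty":0,"tz":0.7,"wx":0,"wy":0,"wz":0,"gripper":0},
  ],
)

```text
time: 10.95
position: [0.5038, 0.1678, 0.0863]
tool_rot: [-0.556, -3.092, 0.0]
ft_force: [1.9, -1.5, 1.2]
grip_width: 0.159
grip_force: 30.0
```

Call:
jog_arm(
  increments=[
    {"tx":-0.5,"ty":-0.1,"tz":0,"wx":0,"wy":0,"wz":0,"gripper":0},
    {"tx":-1,"ty":-0.3,"tz":0.3,"wx":0,"wy":0,"wz":0,"gripper":0},
    {"tx":-1,"ty":-0.3,"tz":0.7,"wx":0,"wy":0,"wz":0,"gripper":0},
    {"tx":-1,"ty":-0.3,"tz":1,"wx":0,"wy":0,"wz":0,"gripper":0},
    {"tx":-1,"ty":-0.3,"tz":1,"wx":0,"wy":0,"wz":0,"gripper":0},
  ],
)

```text
time: 11.37
position: [0.504, 0.1677, 0.0854]
tool_rot: [-0.555, -3.091, -0.0]
ft_force: [-3.0, -0.2, 5.8]
grip_width: 0.156
grip_force: 30.0
```

Call:
jog_arm(
  increments=[
    {"tx":0,"ty":0,"tz":0.3,"wx":0,"wy":0,"wz":0,"gripper":0},
    {"tx":0,"ty":0,"tz":0.7,"wx":0,"wy":0,"wz":0,"gripper":0},
    {"tx":0,"ty":0,"tz":1,"wx":0,"wy":0,"wz":0,"gripper":0},
    {"tx":0,"ty":0,"tz":1,"wx":0,"wy":0,"wz":0,"gripper":0},
    {"tx":0,"ty":0,"tz":1,"wx":0,"wy":0,"wz":0,"gripper":0},
  ],
)

```text
time: 11.78
position: [0.504, 0.1676, 0.0848]
tool_rot: [-0.555, -3.091, 0.0]
ft_force: [-3.6, -0.0, 7.8]
grip_width: 0.154
grip_force: 30.0
```

Call:
jog_arm(
  increments=[
    {"tx":0.3,"ty":-0.1,"tz":0.3,"wx":0,"wy":0,"wz":0,"gripper":0},
    {"tx":0.6,"ty":-0.2,"tz":0.6,"wx":0,"wy":0,"wz":0,"gripper":0},
    {"tx":0.7,"ty":-0.3,"tz":1,"wx":0,"wy":0,"wz":0,"gripper":0},
    {"tx":0.7,"ty":-0.3,"tz":1,"wx":0,"wy":0,"wz":0,"gripper":0},
    {"tx":0.7,"ty":-0.3,"tz":1,"wx":0,"wy":0,"wz":0,"gripper":0},
  ],
)

```text
time: 12.2
position: [0.504, 0.1677, 0.0843]
tool_rot: [-0.555, -3.092, -0.0]
ft_force: [-2.7, -0.7, 9.7]
grip_width: 0.154
grip_force: 30.0
```

```bash
python3 mv.py .504 .1676 .085 159.5
```

```text
t 12.2 pos [0.504  0.1677 0.0843] th 159.6 q [ 0.32  0.27 -0.77  1.89  0.21  1.07  0.68] F [-2.69 -0.75  9.69] grip 0.154 30.0
d [-0.  -0.1 -0.7] w [ 0.    -0.     0.003]
```

Call:
jog_arm(
  increments=[
    {"tx":0.3,"ty":-0.1,"tz":0.3,"wx":0,"wy":0,"wz":0,"gripper":0},
    {"tx":0.6,"ty":-0.2,"tz":0.6,"wx":0,"wy":0,"wz":0,"gripper":0},
    {"tx":0.6,"ty":-0.2,"tz":0.8,"wx":0,"wy":0,"wz":0,"gripper":0},
    {"tx":0.6,"ty":-0.2,"tz":0.8,"wx":0,"wy":0,"wz":0,"gripper":0},
    {"tx":0.6,"ty":-0.2,"tz":0.8,"wx":0,"wy":0,"wz":0,"gripper":0},
  ],
)

```text
time: 12.62
position: [0.5039, 0.1677, 0.084]
tool_rot: [0.555, 3.091, 0.001]
ft_force: [-2.6, -0.8, 11.2]
grip_width: 0.159
grip_force: 30.0
```

Call:
jog_arm(
  increments=[
    {"tx":0,"ty":0,"tz":0,"wx":0,"wy":0,"wz":0,"gripper":0},
    {"tx":0,"ty":0,"tz":0,"wx":0,"wy":0,"wz":0,"gripper":0},
    {"tx":0,"ty":0,"tz":0,"wx":0,"wy":0,"wz":0,"gripper":0},
    {"tx":0,"ty":0,"tz":0,"wx":0,"wy":0,"wz":0,"gripper":0},
    {"tx":0,"ty":0,"tz":0,"wx":0,"wy":0,"wz":0,"gripper":0},
  ],
)

```text
time: 13.03
position: [0.5039, 0.1677, 0.084]
tool_rot: [0.555, 3.091, 0.001]
ft_force: [-2.7, 0.1, 11.4]
grip_width: 0.156
grip_force: 30.0
```

Pressed home at about 13 N including the weight. I'll ease to about 9 N and rock anticlockwise.

Call:
jog_arm(
  increments=[
    {"tx":0.3,"ty":0,"tz":-0.5,"wx":0,"wy":0,"wz":-0.04,"gripper":0},
    {"tx":0.3,"ty":0,"tz":-1,"wx":0,"wy":0,"wz":-0.09,"gripper":0},
    {"tx":0.3,"ty":0,"tz":-1.2,"wx":0,"wy":0,"wz":-0.15,"gripper":0},
    {"tx":0.3,"ty":0,"tz":-1.2,"wx":0,"wy":0,"wz":-0.21,"gripper":0},
    {"tx":0.3,"ty":0,"tz":-1.2,"wx":0,"wy":0,"wz":-0.26,"gripper":0},
  ],
)

```text
time: 13.45
position: [0.5039, 0.1678, 0.0846]
tool_rot: [0.146, 3.137, 0.001]
ft_force: [-1.1, 0.4, 6.3]
grip_width: 0.16
grip_force: 30.0
```

Call:
jog_arm(
  increments=[
    {"tx":0,"ty":0,"tz":0,"wx":0,"wy":0,"wz":-0.06,"gripper":0},
    {"tx":0,"ty":0,"tz":0,"wx":0,"wy":0,"wz":-0.12,"gripper":0},
    {"tx":0,"ty":0,"tz":0,"wx":0,"wy":0,"wz":-0.19,"gripper":0},
    {"tx":0,"ty":0,"tz":0,"wx":0,"wy":0,"wz":-0.26,"gripper":0},
    {"tx":0,"ty":0,"tz":0,"wx":0,"wy":0,"wz":-0.26,"gripper":0},
  ],
)

```text
time: 13.87
position: [0.5039, 0.1678, 0.0846]
tool_rot: [-0.263, 3.129, 0.001]
ft_force: [-1.6, 1.1, 6.5]
grip_width: 0.158
grip_force: 30.0
```

```bash
python3 mv.py .504 .1676 .085 159.5
```

```text
t 13.87 pos [0.5039 0.1678 0.0846] th -170.4 q [ 0.39  0.29 -0.86  1.88  0.25  1.08  1.17] F [-1.58  1.13  6.52] grip 0.158 30.0
d [-0.1 -0.2 -0.4] w [0.001 0.001 0.525]
```

Tool is 30° anticlockwise with a push of about 8 N. Now clockwise.

Call:
jog_arm(
  increments=[
    {"tx":0,"ty":0,"tz":0,"wx":0,"wy":0,"wz":0.05,"gripper":0},
    {"tx":0,"ty":0,"tz":0,"wx":0,"wy":0,"wz":0.12,"gripper":0},
    {"tx":0,"ty":0,"tz":0,"wx":0,"wy":0,"wz":0.19,"gripper":0},
    {"tx":0,"ty":0,"tz":0,"wx":0,"wy":0,"wz":0.27,"gripper":0},
    {"tx":0,"ty":0,"tz":0,"wx":0,"wy":0,"wz":0.35,"gripper":0},
  ],
)

```text
time: 14.28
position: [0.5039, 0.1677, 0.0846]
tool_rot: [0.296, 3.126, 0.001]
ft_force: [-0.6, -0.1, 5.8]
grip_width: 0.156
grip_force: 30.0
```

Call:
jog_arm(
  increments=[
    {"tx":0,"ty":0,"tz":0,"wx":0,"wy":0,"wz":0.07,"gripper":0},
    {"tx":0,"ty":0,"tz":0,"wx":0,"wy":0,"wz":0.14,"gripper":0},
    {"tx":0,"ty":0,"tz":0,"wx":0,"wy":0,"wz":0.21,"gripper":0},
    {"tx":0,"ty":0,"tz":0,"wx":0,"wy":0,"wz":0.28,"gripper":0},
    {"tx":0,"ty":0,"tz":0,"wx":0,"wy":0,"wz":0.35,"gripper":0},
  ],
)

```text
time: 14.7
position: [0.5039, 0.1676, 0.0847]
tool_rot: [0.836, 3.027, 0.001]
ft_force: [-1.2, 0.2, 6.6]
grip_width: 0.159
grip_force: 30.0
```

Call:
jog_arm(
  increments=[
    {"tx":0,"ty":0,"tz":0,"wx":0,"wy":0,"wz":0.08,"gripper":0},
    {"tx":0,"ty":0,"tz":0,"wx":0,"wy":0,"wz":0.16,"gripper":0},
    {"tx":0,"ty":0,"tz":0,"wx":0,"wy":0,"wz":0.24,"gripper":0},
    {"tx":0,"ty":0,"tz":0,"wx":0,"wy":0,"wz":0.31,"gripper":0},
    {"tx":0,"ty":0,"tz":0,"wx":0,"wy":0,"wz":0.35,"gripper":0},
  ],
)

```text
time: 15.12
position: [0.5038, 0.1675, 0.0847]
tool_rot: [1.35, 2.835, 0.001]
ft_force: [-1.7, -0.3, 7.3]
grip_width: 0.159
grip_force: 30.0
```

Call:
jog_arm(
  increments=[
    {"tx":0,"ty":0,"tz":0,"wx":0,"wy":0,"wz":0,"gripper":0},
    {"tx":0,"ty":0,"tz":0,"wx":0,"wy":0,"wz":0,"gripper":0},
    {"tx":0,"ty":0,"tz":0,"wx":0,"wy":0,"wz":0,"gripper":0},
    {"tx":0,"ty":0,"tz":0,"wx":0,"wy":0,"wz":0,"gripper":0},
    {"tx":0,"ty":0,"tz":0,"wx":0,"wy":0,"wz":0,"gripper":0},
  ],
)

```text
time: 15.53
position: [0.5038, 0.1676, 0.0846]
tool_rot: [1.346, 2.838, 0.001]
ft_force: [-1.1, -0.7, 7.8]
grip_width: 0.158
grip_force: 30.0
```

```bash
python3 mv.py .504 .1676 .085 159.5
```

```text
t 15.53 pos [0.5038 0.1676 0.0846] th 129.3 q [ 0.25  0.25 -0.7   1.89  0.18  1.07  0.17] F [-1.07 -0.72  7.78] grip 0.158 30.0
d [-0.1  0.2 -0.4] w [ 0.001  0.001 -0.528]
```

Call:
jog_arm(
  increments=[
    {"tx":0,"ty":0,"tz":0,"wx":0,"wy":0,"wz":-0.05,"gripper":0},
    {"tx":0,"ty":0,"tz":0,"wx":0,"wy":0,"wz":-0.11,"gripper":0},
    {"tx":0,"ty":0,"tz":0,"wx":0,"wy":0,"wz":-0.18,"gripper":0},
    {"tx":0,"ty":0,"tz":0,"wx":0,"wy":0,"wz":-0.25,"gripper":0},
    {"tx":0,"ty":0,"tz":0,"wx":0,"wy":0,"wz":-0.32,"gripper":0},
  ],
)

```text
time: 15.95
position: [0.5038, 0.1676, 0.0846]
tool_rot: [0.871, 3.017, 0.001]
ft_force: [0.3, -0.3, 6.0]
grip_width: 0.162
grip_force: 30.0
```

Call:
jog_arm(
  increments=[
    {"tx":0,"ty":0,"tz":0,"wx":0,"wy":0,"wz":-0.07,"gripper":0},
    {"tx":0,"ty":0,"tz":0,"wx":0,"wy":0,"wz":-0.14,"gripper":0},
    {"tx":0,"ty":0,"tz":0,"wx":0,"wy":0,"wz":-0.208,"gripper":0},
    {"tx":0,"ty":0,"tz":-0.8,"wx":0,"wy":0,"wz":-0.208,"gripper":0},
    {"tx":0,"ty":0,"tz":-1.4,"wx":0,"wy":0,"wz":-0.208,"gripper":0},
  ],
)

```text
time: 16.37
position: [0.5038, 0.1676, 0.0858]
tool_rot: [0.558, 3.09, 0.002]
ft_force: [0.2, 1.1, 3.4]
grip_width: 0.16
grip_force: 30.0
```

```bash
python3 mv.py .504 .1676 .085 159.5
```

```text
t 16.37 pos [0.5038 0.1676 0.0858] th 159.5 q [ 0.32  0.26 -0.77  1.89  0.21  1.07  0.68] F [0.15 1.14 3.39] grip 0.16 30.0
d [-0.2  0.   0.8] w [0.001 0.001 0.001]
```

Call:
jog_arm(
  increments=[
    {"tx":0,"ty":0,"tz":-0.5,"wx":0,"wy":0,"wz":0,"gripper":0},
    {"tx":0,"ty":0,"tz":-0.5,"wx":0,"wy":0,"wz":0,"gripper":0},
    {"tx":0,"ty":0,"tz":-0.5,"wx":0,"wy":0,"wz":0,"gripper":0.2},
    {"tx":0,"ty":0,"tz":-0.5,"wx":0,"wy":0,"wz":0,"gripper":0.3},
    {"tx":0,"ty":0,"tz":-0.5,"wx":0,"wy":0,"wz":0,"gripper":0.4},
  ],
  grip_force=5,
)

```text
time: 16.78
position: [0.5024, 0.1667, 0.0849]
tool_rot: [-0.559, -3.09, 0.001]
ft_force: [-0.5, -0.8, 0.6]
grip_width: 0.275
grip_force: 0.0
```

Call:
jog_arm(
  increments=[
    {"tx":0,"ty":0,"tz":0,"wx":0,"wy":0,"wz":0,"gripper":0.5},
    {"tx":0,"ty":0,"tz":0,"wx":0,"wy":0,"wz":0,"gripper":0.5},
    {"tx":0,"ty":0,"tz":0,"wx":0,"wy":0,"wz":0,"gripper":0.5},
    {"tx":0,"ty":0,"tz":0,"wx":0,"wy":0,"wz":0,"gripper":0.5},
    {"tx":0,"ty":0,"tz":0,"wx":0,"wy":0,"wz":0,"gripper":0.5},
  ],
)

```text
time: 17.2
position: [0.5032, 0.167, 0.0856]
tool_rot: [-0.559, -3.091, 0.0]
ft_force: [0.2, 0.4, 0.3]
grip_width: 0.493
grip_force: 0.0
```

```bash
python3 mv.py .504 .1676 .085 159.5
```

```text
t 17.2 pos [0.5032 0.167  0.0856] th 159.5 q [ 0.32  0.26 -0.77  1.89  0.21  1.07  0.68] F [0.25 0.39 0.32] grip 0.493 0.0
d [-0.5  0.8  0.6] w [-0.  0. -0.]
```

Now lift clear and back off, then look.

Call:
jog_arm(
  increments=[
    {"tx":0,"ty":0,"tz":-8,"wx":0,"wy":0,"wz":0,"gripper":0.5},
    {"tx":0,"ty":0,"tz":-25,"wx":0,"wy":0,"wz":0,"gripper":0.5},
    {"tx":0,"ty":0,"tz":-50,"wx":0,"wy":0,"wz":0,"gripper":0.5},
    {"tx":0,"ty":0,"tz":-75,"wx":0,"wy":0,"wz":0,"gripper":0.5},
    {"tx":0,"ty":0,"tz":-100,"wx":0,"wy":0,"wz":0,"gripper":0.5},
  ],
)

```text
time: 17.62
position: [0.503, 0.1672, 0.1873]
tool_rot: [0.558, 3.092, 0.0]
ft_force: [0.5, -0.1, 1.5]
grip_width: 0.502
grip_force: 0.0
```

Call:
jog_arm(
  increments=[
    {"tx":0,"ty":-25,"tz":-5,"wx":0,"wy":0,"wz":0,"gripper":0.5},
    {"tx":0,"ty":-60,"tz":-10,"wx":0,"wy":0,"wz":0,"gripper":0.5},
    {"tx":0,"ty":-100,"tz":-10,"wx":0,"wy":0,"wz":0,"gripper":0.5},
    {"tx":0,"ty":-135,"tz":-10,"wx":0,"wy":0,"wz":0,"gripper":0.5},
    {"tx":0,"ty":-160,"tz":-10,"wx":0,"wy":0,"wz":0,"gripper":0.5},
  ],
)

```text
time: 18.03
position: [0.4461, 0.0141, 0.1964]
tool_rot: [0.563, 3.09, -0.003]
ft_force: [1.4, -0.2, 0.0]
grip_width: 0.501
grip_force: 0.0
```

Run:
```python
from fit import *
o=[]
for n in("top","scene"):
    im=vision.get_image(n);u,v=proj(im,[.504,.1676,.08]).astype(int);u0,v0=u-35,v-35
    x=cv2.resize(im["color"][v0:v0+70,u0:u0+70],(399,399),interpolation=cv2.INTER_CUBIC)
    P=plug([.5040,.1676,np.radians(-20.5)],.0535)[2];q=np.array([(proj(im,p)-[u0,v0]+.5)*5.7 for p in P]).astype(int);cv2.polylines(x,[q[[1,5,7,3]].reshape(-1,1,2)],True,(0,0,255),1);o.append(x)
cv2.imwrite("pics/g.png",np.hstack(o));print(ctrl.get_state()["position"])
```

```text
[0.44606852 0.01242916 0.19617457]
```

View pics/g.png

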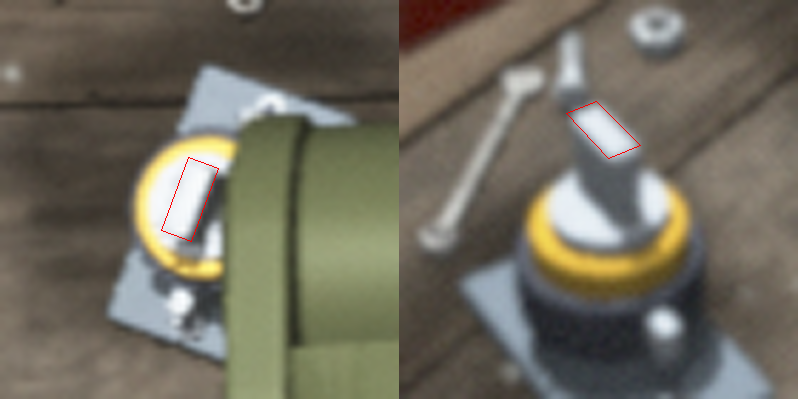

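The plug sits home and upright in the brass seat. Its tab, at (190,200) in the left half and (605,130) in the right half, lies along the expected -20.5° line and parallel to the foot's long edges. The gripper is clear, so I'll hand in.

```bash
python3 -c "
from bench import ctrl
print(ctrl.close_job())"
```

```text
the job is handed in; nothing more can be done
None
```

The steel plug is seated in the narrow brass seat: I pressed it to about 13 N, rocked it about 30° each way at roughly 8 N, turned it back in line and released it, then handed the job in; the close call gave no verdict.

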